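# Clamp the lens carriage over its lamp

## Task

Slide the carriage with the round lens along its rail, up against the end stop, so that the lens stands over the lamp port, then lock it there by turning its clamp knob clockwise (seen from above) as far as it goes. Leave the other carriage, the one with the square filter, and its knob as they are.

Things in the scene. Friction and masses are not known exactly. Their poses are not given: they have to be found in the camera images.
- lens_knob_grip (a point): Clamp knob on the carriage (grey block 60 mm long) that carries the round lens, 62 mm across, in a black ring flat at its side, below its top. Black upright bar grip, 42 mm long, 14 mm thick. Point: on the knob's vertical turning axis, mid-carriage, 26 mm above the carriage's top, 14 mm below the bar's top; pinch here. z up, y along the bar, x across it; turns with it. Slides with a few N.
- lens_knob (a joint): Turn of that knob, rad. 0: fully free, bar along the rail; it grows clockwise seen from above; 1.4: hard end, locked, bar nearly across the rail. It starts between 0 and 0.3. From about 1.0 it presses a clamp shoe on the rail and holds the carriage. It stays where it is left; turning takes 0.06 N m, up to about 0.1 N m when clamping.
- lens_stop (a point): End stop of the lens carriage's rail: a fixed dark steel block at the rail's end, as high as the carriage. Point: on the face that the carriage meets, over the rail's middle, level with its top. y points along the rail from the carriage to the stop, z up. With the carriage at the stop the knob's axis is 30 mm from this face; it starts 60 to 130 mm short of that.
- filter_knob_end (a point): One end of the bar of the other carriage's knob, 21 mm from that knob's axis, 26 mm above the carriage's top. That carriage is alike but carries a square filter (60 mm, black frame) instead of the round lens, on a parallel rail 170 mm from the first; which rail is nearer the robot varies. Neither this carriage nor its knob may be moved.

How it is judged (in metres and radians):
On the way, in this order (a step that is already met when the one before it is completed fails the run):
1. the lens carriage has been slid to within 10 mm of its end stop (y of lens_knob_grip in the frame of lens_stop above -0.04 m), for 0.1 s.
2. the lens carriage's knob is turned clockwise to its end (value of joint lens_knob above 1.2 rad), for 0.2 s.
At the end, for the whole second after the job is handed in: The lens carriage is within 10 mm of touching its end stop, its knob is turned more than 1.2 rad clockwise (the end is at 1.4 rad), and the filter carriage and its knob are where they were (within 10 mm) (y of lens_knob_grip in the frame of lens_stop above -0.04 m and value of joint lens_knob above 1.2 rad and distance of filter_knob_end from where it was at the start of the episode below 0.01 m).
It fails at once if the filter carriage is shifted or its knob turned (its knob's end moves more than 10 mm) (distance of filter_knob_end from where it was at the start of the episode above 0.01 m).
It also fails if it takes over 32 s, if anything falls off the work surface, if the arm or the gripper's body presses on something with over 40 N, if the wrist force passes 120 N, or if a joint passes its speed limit or range.

## Robot

A 6-joint arm with a two-finger parallel gripper is mounted at the origin on the work surface. World frame = base frame: x ahead of the robot, y to its left, z up, the work surface at z = 0. Lengths are in mm, angles in rad, forces in N, time in s.
With the tool pointing down it reaches from about 350 to 975 mm from the base axis. Payload 17.4 kg.
Tool frame: the origin (TCP) lies on the centre line of the jaws, within the pads' length; the fingertips stand 22 mm ahead of it and the grasp point (between the pads) lies 3 mm ahead of it; z points along the fingers, y is the direction in which the jaws open and shut (so a half turn about z gives the same grasp; the last joint's range is limited). The gripper opens to 85 mm and grips with 20 to 120 N. Pads are 22 mm wide; open, the fingers measure 114 mm over their backs; the gripper's body (76 mm by 85 mm) begins 54 mm behind the grasp point. The pads swing forward as they close: fully open they stand 13 mm farther back than shut.
Start: joints at [1.088, 0.116, 1.442, -0, 1.584, -0.038], TCP at [290.446, 609.323, 253.303] pointing down, gripper open.
Joint ranges: [-2.83, 2.83], [-0.83, 2.19], [0.07, 2.5], [-1.14, 4.28], [0.01, 3], [-2.97, 2.97]. Speed limits (rad/s): [1.89, 1.89, 2.22, 3.14, 3.14, 3.14].

## Interface

Orientations are given as a unit quaternion [w, x, y, z].
In Python, from bench import robot gives the robot as it stands.
- The arm moves only by the tool arm_command, never from a script. Its argument "steps" is a list that holds one entry, the list of rows, each a list of 7 numbers: the turn, a rotation vector about the world's x, y, z in degrees, then the shift along the world's x, y, z in mm, then the closure, from 0 (fully open) to 1 (shut). In form: [[[ax, ay, az, x, y, z, jaw], ...]]. A call has 1 to 12 rows; each row is the pose to reach, as a shift and turn from the pose commanded when the call began; what a row does not reach only later rows make up. A row lasts 1/12 s, in which the tool goes at most 41.7 mm and 7.16 degrees, less where a joint would pass 70% of its speed; a pose out of reach is approached as far as the arm can. A call with a gripper value outside its range is refused whole. The fingers move at their own pace and stop on an object; "grip_force" is the grip in N (left out, the last holds). Time passes only in rows, so rows that repeat a pose let the fingers close. It gives the time, the measured TCP pose, the force and the opening at its end, in the units of the state.
- robot.observe(): the state, without advancing time (a new reading comes with each control period).
- robot.camera(name): name is "scene" or "top" or "wrist"; returns the picture (480x640x3 uint8, blue, green, red); there is no depth.
- robot.get_calibration(name): a dict with "vfov" (degrees; the focal length in pixels is half the picture's height over the tangent of half this angle, whatever the lens; pixels are square), "cx", "cy" (the principal point, pixels), "rvec" (rotation vector, rad) and "tvec" (3), from world to camera coordinates, as OpenCV has them. Camera axes: x right, y down, z forward; pixel columns grow to the right and rows downward; lengths in mm; the calibration is good to about 2 mm. A picture is of the moment at which its call begins: read the wrist's pose just before it. get_calibration takes no time and is no camera call; for the wrist camera it gives the pose at the moment of the call.
- robot.finish_job(): hands the job in, once; it reports no verdict.
The state is a dict: "time_s": time; "q": joint angles; "qd": joint speeds; "joint_torque": joint torques, N m; "eef_pos": TCP position; "tcp_rot": TCP orientation; "wrist_force": force on the tool from outside, world axes, zero at the start; "wrist_torque": the same for the moment, N m; "grip_width": opening from 0.0 (shut) to 1.0 (fully open).
Only numpy, scipy, OpenCV 4.12 (cv2) and the standard library are available. Lean on these libraries where they do the work, as an engineer would, in place of code of your own. Each camera call takes 0.05 s, during which the arm holds its last target.

## Working session

There is one attempt and no reset: what is moved stays moved. The work goes in short steps, Python scripts to look and compute and a tool call to move; the robot and the scene stay as the last step left them, time stands still between calls to the robot, and variables do not carry over. Pictures are saved under pics/ and viewed, and the job is handed in when it is done.

Besides the shell and the picture viewer there is one more tool, called after ">>>" as name(argument=value, ...) on one line, values as JSON. arm_command: Moves the arm, as the interface text tells. Its arguments: {"type":"object","properties":{"steps":{"type":"array","items":{"type":"array","items":{"type":"array","items":{"type":"number"}}}},"grip_force":{"type":"number"}},"required":["steps"]}

```bash
mkdir -p pics; python3 - <<'E'
from bench import robot
import cv2
s=robot.observe();print(s)
for n in("scene","top","wrist"):
    print(n,robot.get_calibration(n)); cv2.imwrite(f"pics/{n}0.png",robot.camera(n))
E
```

```text
{'time_s': 0.0, 'q': array([ 1.08821425e+00,  1.16481509e-01,  1.44226838e+00, -3.93889565e-05,
        1.58398603e+00, -3.77544045e-02]), 'qd': array([-6.71708708e-05,  1.38674003e-03,  4.53484061e-04,  2.90596724e-03,
       -9.75540620e-04, -3.02184314e-05]), 'joint_torque': array([-3.05384929e-04, -7.31984854e+01, -6.32494211e+01, -1.05050506e-04,
        6.25244138e-03, -2.97158931e-05]), 'eef_pos': array([290.36799153, 609.17227805, 252.56323643]), 'tcp_rot': array([-1.28018547e-04,  2.20584847e-01,  9.75367622e-01, -5.57461771e-04]), 'wrist_force': array([ 1.03947374,  0.80500691, -0.2725881 ]), 'wrist_torque': array([ 0.01010187, -0.03064837, -0.12062867]), 'grip_width': 1.001000649942941}
scene {'vfov': 48.88148511576432, 'cx': 313.7559868157836, 'cy': 239.48487267738017, 'rvec': array([ 2.17213584,  0.91382403, -0.4143712 ]), 'tvec': array([-489.38459196, -103.93686724,  959.50419524])}
top {'vfov': 53.110312930835036, 'cx': 321.97733061043755, 'cy': 240.00157306701894, 'rvec': array([ 2.20086718, -2.14814912,  0.13009166]), 'tvec': array([115.53607979, 577.03053982, 732.84732271])}
wrist {'vfov': 59.69618292120337, 'cx': 316.77967792745625, 'cy': 242.65328812591747, 'rvec': array([-2.41653997, -1.5259643 , -0.24494815]), 'tvec': array([-674.72035804,  -41.41943333,  382.09196516])}
```

View pics/top0.png

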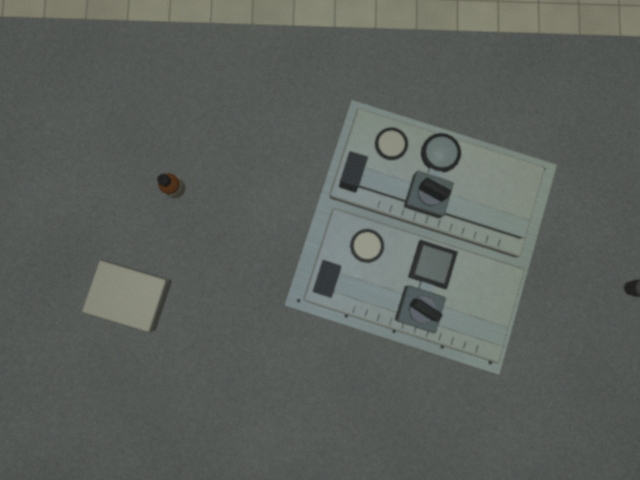

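View pics/scene0.png

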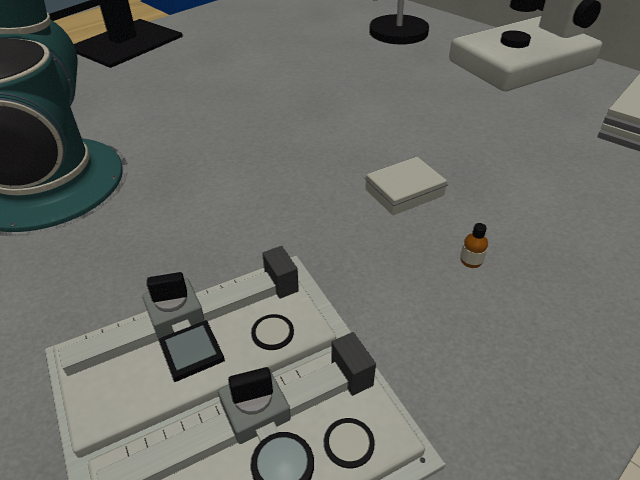

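The lens carriage is on the far rail. In the top view its knob is near (434,188) and its stop near (352,171). In the scene view the knob is at (250,385) and the stop at (353,362). Next I zoom in to pick corners.

```bash
python3 - <<'E'
import cv2
a=cv2.imread("pics/top0.png")[120:340,290:550]; cv2.imwrite("pics/t1.png",cv2.convertScaleAbs(cv2.resize(a[20:130,30:190],None,fx=5,fy=5,interpolation=2),alpha=1.8))
a=cv2.imread("pics/scene0.png")[320:460,200:400]; cv2.imwrite("pics/s1.png",cv2.convertScaleAbs(cv2.resize(a,None,fx=4,fy=4,interpolation=2),alpha=1.8))
E
```

```text
(no output)
```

View pics/t1.png

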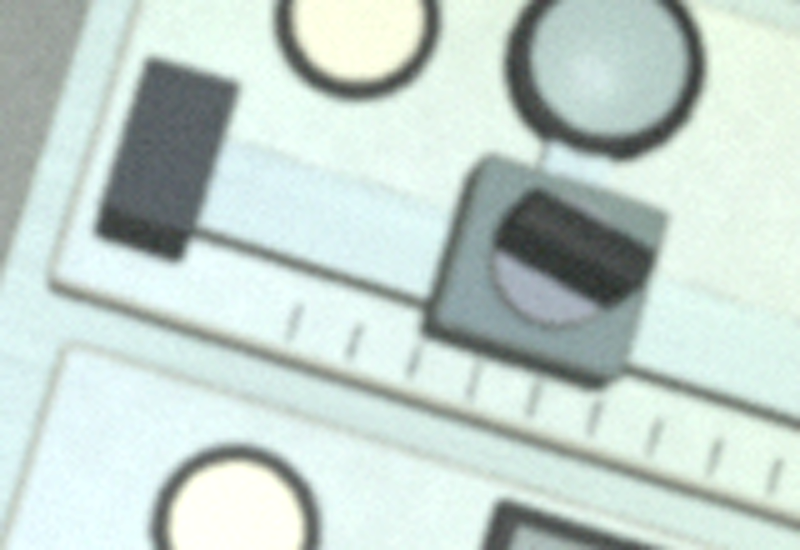

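View pics/s1.png

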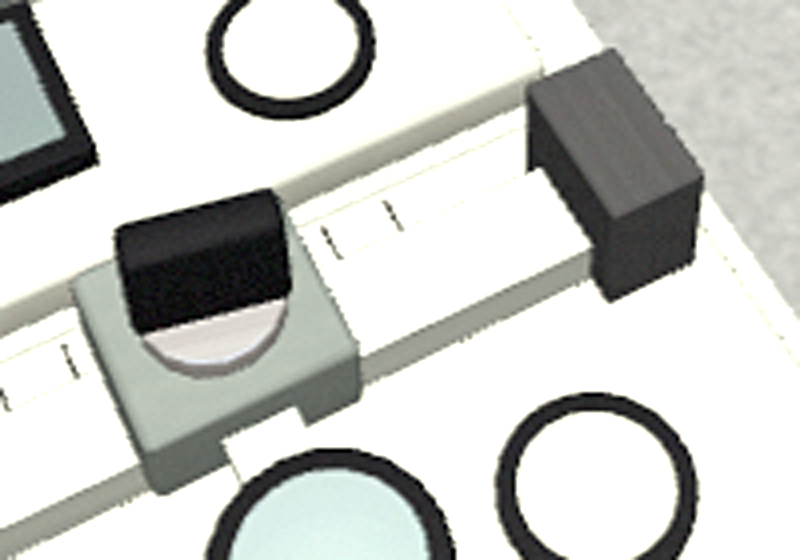

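View pics/wrist0.png

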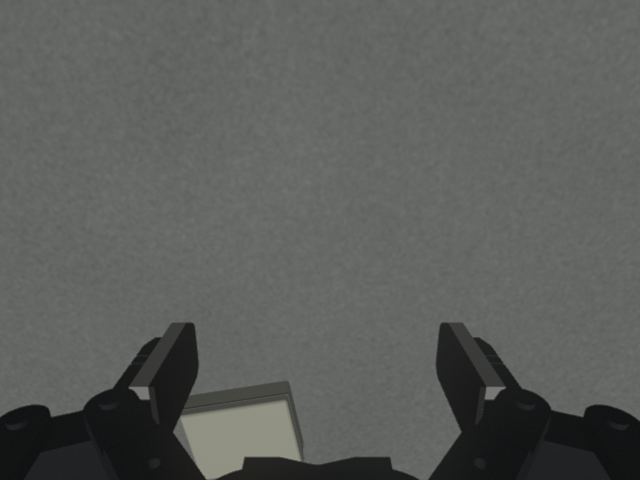

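```bash
cat > h.py <<'E'
import numpy as np,cv2
def K(c):
    f=240/np.tan(np.radians(c["vfov"]/2)); return np.array([[f,0,c["cx"]],[0,f,c["cy"]],[0,0,1.]])
def P(c):
    R=cv2.Rodrigues(np.array(c["rvec"]))[0]; return K(c)@np.c_[R,c["tvec"]]
def tri(c1,c2,p,q):
    X=cv2.triangulatePoints(P(c1),P(c2),np.array(p,float).reshape(2,1),np.array(q,float).reshape(2,1)); return (X[:3]/X[3]).ravel()
def ray(c,p,z):
    R=cv2.Rodrigues(np.array(c["rvec"]))[0]; o=-R.T@c["tvec"]; d=R.T@np.linalg.inv(K(c))@[p[0],p[1],1]
    return o+d*(z-o[2])/d[2]
def proj(c,X):
    x=P(c)@np.r_[X,1]; return x[:2]/x[2]
E
python3 - <<'E'
from h import *
from bench import robot
np.set_printoptions(precision=1,suppress=True)
T=robot.get_calibration("top");S=robot.get_calibration("scene")
t=lambda u,v:(320+u/5-.4,140+v/5-.4)
s=lambda u,v:(200+u/4-.4,320+v/4-.4)
def pr(n,a,b):
    X=tri(T,S,t(*a),s(*b)); print(n,X,proj(T,X)-t(*a),proj(S,X)-s(*b)); return X
pr("stop lens side",(238,85),(614,217));pr("stop other",(188,235),(528,92))
pr("stop back lens",(150,60),(702,177));pr("stop back other",(100,210),(613,50))
pr("car stop-lens",(488,157),(357,345));pr("car back-lens",(665,212),(150,450));
pr("car back other",(608,365),(75,285))
for c in(T,S):
    R=cv2.Rodrigues(c["rvec"])[0];print(-R.T@c["tvec"])
E
```

```text
stop lens side [698.   65.1  78.2] [-0.3 -0.3] [-0.5  0.1]
stop other [651.9  79.2  75.6] [-0.2 -0.2] [-0.4  0. ]
stop back lens [705.6  92.   76.9] [-0.4 -0.4] [-0.7  0.1]
stop back other [659.  106.4  76.5] [-0.5 -0.5] [-0.7  0.1]
car stop-lens [677.8 -10.2  79.4] [-0.6 -0.5] [-0.9  0.1]
car back-lens [662.5 -64.7  77.4] [-0.3 -0.2] [-0.5  0. ]
car back other [613.8 -49.2  77.6] [0.9 0.7] [ 1.4 -0. ]
[494.4 139.9 787. ]
[ 901.3 -181.3  570.7]
```

```bash
python3 - <<'E'
from h import *
from bench import robot
np.set_printoptions(precision=1,suppress=True)
T=robot.get_calibration("top");S=robot.get_calibration("scene")
t=lambda u,v:(320+u/5-.4,140+v/5-.4)
s=lambda u,v:(200+u/4-.4,320+v/4-.4)
for z in(112,117):
    a=ray(T,t(540,188),z);b=ray(T,t(655,250),z);print("top far edge",a,b,np.degrees(np.arctan2(*(a-b)[1::-1])),np.linalg.norm(a-b))
    # scene: visible near-top edge and far top edge
    for p,q in(((275,192),(118,230)),((290,235),(125,272))):
        a=ray(S,s(*p),z);b=ray(S,s(*q),z);print("scene edge",a,b,np.degrees(np.arctan2(*(a-b)[1::-1])),np.linalg.norm(a-b))
# bar axis direction via gradients
c=np.array([645.8,-29.7,103]);print(proj(T,np.r_[c[:2],117]),proj(S,np.r_[c[:2],117]))
print(tri(T,S,t(540,188),s(275,192)),tri(T,S,t(655,250),s(118,230)))
E
```

```text
top far edge [660.  -19.2 112. ] [642.7 -52.3 112. ] 62.49982739139357 37.36054805172877
scene edge [647.1  -7.2 112. ] [628.  -42.4 112. ] 61.507411560871006 40.03830849808135
scene edge [659.2 -12.7 112. ] [638.7 -48.4 112. ] 60.11446093820505 41.234216925064274
top far edge [658.7 -18.  117. ] [641.6 -50.9 117. ] 62.499827391393644 37.08381711756566
scene edge [649.8  -9.1 117. ] [630.9 -43.9 117. ] 61.507411560871184 39.60190169711484
scene edge [661.8 -14.5 117. ] [641.5 -49.8 117. ] 60.11446093820487 40.78477504368503
[435.8 186.3] [249.8 377.7]
[656.2 -14.4 129.4] [638.7 -47.5 129.6]
```

>>> arm_command(steps=[[[0,0,-4,15,-27,-3,0],[0,0,-8,30,-54,-6,0],[0,0,-12,45,-81,-9,0],[0,0,-16,60,-108,-12,0],[0,0,-20,75,-135,-15,0],[0,0,-24,90,-162,-18,0],[0,0,-28,105,-189,-21,0],[0,0,-32,120,-216,-24,0],[0,0,-36,135,-243,-27,0],[0,0,-40,150,-270,-30,0],[0,0,-44,165,-297,-33,0],[0,0,-48,180,-324,-36,0]]], grip_force=40)

```text
time_s: 1.15
eef_pos: [470.8, 283.9, 217.1]
tcp_rot: [-0.0, 0.6, 0.8, -0.0]
wrist_force: [-0.4, 1.2, 1.0]
grip_width: 0.998
```

>>> arm_command(steps=[[[0,0,-5,18,-32,-4,0],[0,0,-9,36,-64,-8,0],[0,0,-14,54,-96,-12,0],[0,0,-18,72,-128,-16,0],[0,0,-23,90,-160,-20,0],[0,0,-27,108,-192,-24,0],[0,0,-32,126,-224,-28,0],[0,0,-36,144,-256,-32,0],[0,0,-41,162,-288,-38,0],[0,0,-44.5,175.5,-315,-44,0],[0,0,-44.5,175.5,-315,-44,0],[0,0,-44.5,175.5,-315,-44,0]]])

```text
time_s: 2.15
eef_pos: [646.0, -31.0, 172.2]
tcp_rot: [-0.001, 0.858, 0.514, -0.001]
wrist_force: [0.1, -0.4, -0.5]
grip_width: 0.998
```

```bash
python3 - <<'E'
from h import *
from bench import robot
np.set_printoptions(precision=2,suppress=True)
s=robot.observe();print(s["eef_pos"],s["tcp_rot"],s["q"])
W=robot.get_calibration("wrist");a=robot.camera("wrist")
g=s["eef_pos"].copy();g[2]=117;print(proj(W,g),[proj(W,np.array([646,-29.5,117])+np.array([np.cos(np.radians(62)),np.sin(np.radians(62)),0])*k*21) for k in(-1,1)])
cv2.imwrite("pics/w2.png",cv2.convertScaleAbs(a,alpha=1.6))
E
```

```text
[646.01 -31.01 172.19] [-0.    0.86  0.51 -0.  ] [-0.09  0.09  1.6   0.    1.45  0.4 ]
[317.77 289.2 ] [array([316.31, 326.81]), array([316.12, 243.44])]
```

View pics/w2.png

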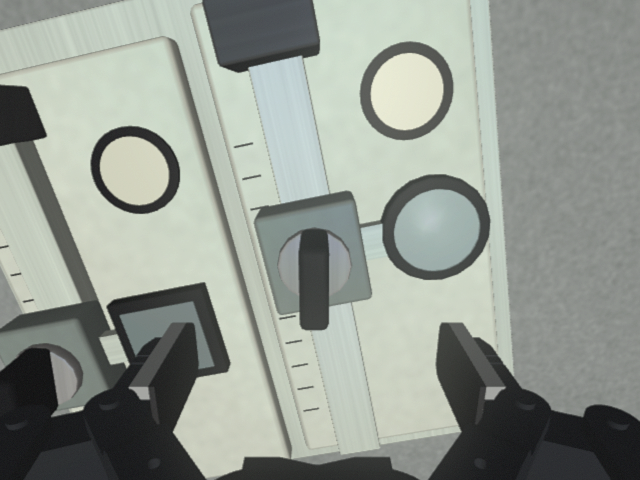

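The wrist view shows the bar vertical at column 314, aligned with the tool, and centred between the jaws. I go down, close, and pinch it.

>>> arm_command(steps=[[[0,0,0,0,0.5,-20,0],[0,0,0,0,0.5,-40,0],[0,0,0,0,0.5,-60,0],[0,0,0,0,0.5,-67,0],[0,0,0,0,0.5,-67,0.5],[0,0,0,0,0.5,-67,1],[0,0,0,0,0.5,-67,1],[0,0,0,0,0.5,-67,1],[0,0,0,0,0.5,-67,1],[0,0,0,0,0.5,-67,1],[0,0,0,0,0.5,-67,1],[0,0,0,0,0.5,-67,1]]], grip_force=40)

```text
time_s: 3.2
eef_pos: [645.9, -28.9, 108.4]
tcp_rot: [-0.0, 0.857, 0.515, 0.0]
wrist_force: [-11.4, 4.6, 15.4]
grip_width: 0.157
```

```bash
python3 - <<'E'
from h import *
from bench import robot
np.set_printoptions(precision=3,suppress=True)
s=robot.observe();print(s["eef_pos"],s["wrist_force"],s["wrist_torque"],s["grip_width"])
a=robot.camera("scene")
cv2.imwrite("pics/s3.png",a)
cv2.imwrite("pics/w3.png",cv2.convertScaleAbs(robot.camera("wrist"),alpha=1.6))
E
```

```text
[645.859 -28.855 108.385] [-11.351   4.63   15.43 ] [ 0.57   1.936 -0.036] 0.15684973074030994
```

View pics/s3.png

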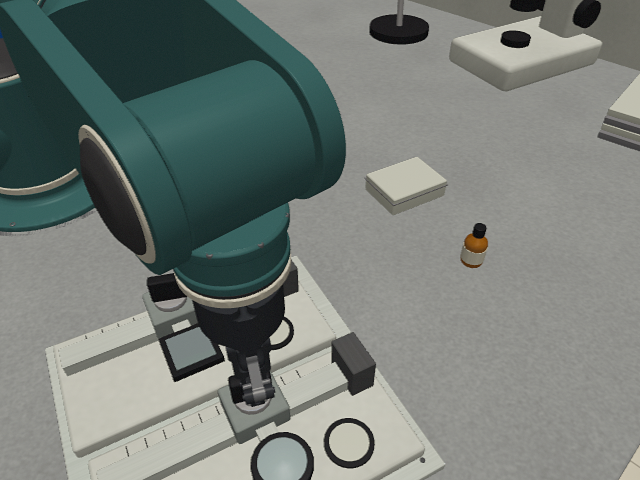

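View pics/w3.png

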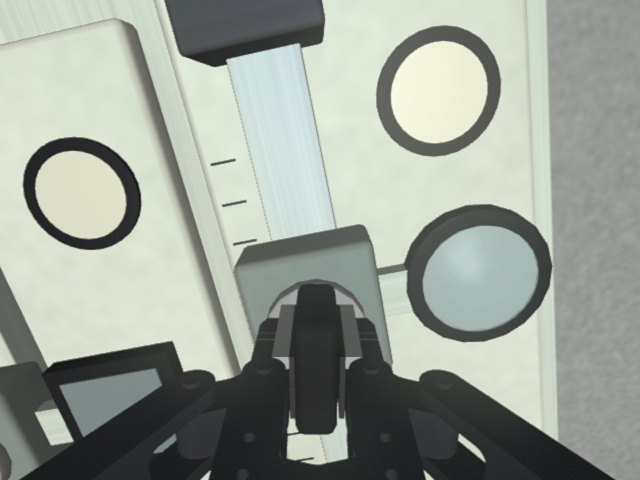

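The bar is held. The fingertips seem to touch the knob's disc with about 15 N, so I raise them 3 mm, then slide 70 mm along the rail.

>>> arm_command(steps=[[[0,0,0,0,0,3,1],[0,0,0,1.3,4.8,3,1],[0,0,0,4,14.4,3,1],[0,0,0,6.7,24.1,3,1],[0,0,0,9.4,33.7,3,1],[0,0,0,12.1,43.3,3,1],[0,0,0,14.8,53,3,1],[0,0,0,17,61,3,1],[0,0,0,18.8,67.4,3,1],[0,0,0,18.8,67.4,3,1],[0,0,0,18.8,67.4,3,1]]])

```text
time_s: 4.22
eef_pos: [665.5, 39.6, 108.7]
tcp_rot: [0.0, 0.857, 0.516, 0.001]
wrist_force: [9.6, -1.3, -17.4]
grip_width: 0.158
```

```bash
python3 - <<'E'
from h import *
from bench import robot
np.set_printoptions(precision=3,suppress=True)
s=robot.observe();print(s["eef_pos"],s["wrist_force"],s["wrist_torque"],s["grip_width"])
a=robot.camera("scene")[300:450,200:400]
cv2.imwrite("pics/s4.png",cv2.convertScaleAbs(cv2.resize(a,None,fx=4,fy=4,interpolation=2),alpha=1.8))
cv2.imwrite("pics/w4.png",cv2.convertScaleAbs(robot.camera("wrist"),alpha=1.6))
E
```

```text
[665.549  39.63  108.735] [  9.601  -1.302 -17.402] [-0.169 -1.701  0.005] 0.15789404419179087
```

View pics/s4.png

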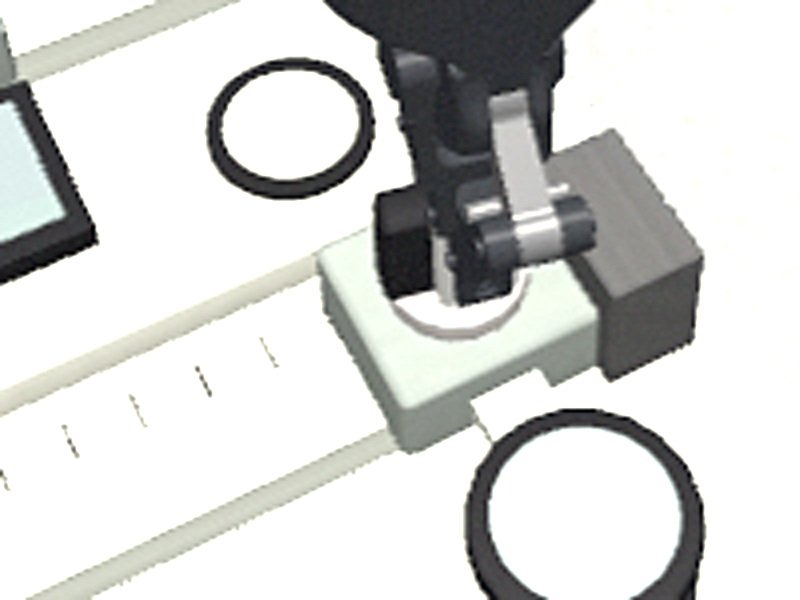

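View pics/w4.png

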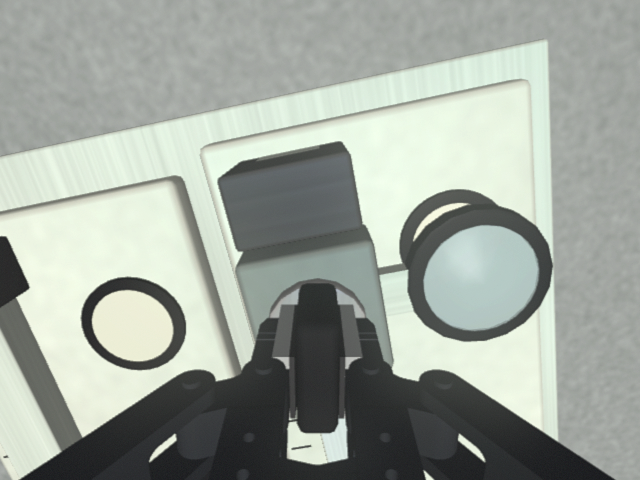

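>>> arm_command(steps=[[[0,0,0,0.5,1.9,-1.5,1],[0,0,0,1,3.8,-1.5,1],[0,0,0,1.5,5.8,-1.5,1],[0,0,0,1.5,5.8,-1.5,1],[0,0,0,1.5,5.8,-1.5,1]]])

```text
time_s: 4.73
eef_pos: [667.0, 44.2, 108.6]
tcp_rot: [0.001, 0.857, 0.515, 0.0]
wrist_force: [3.8, -5.7, -4.3]
grip_width: 0.156
```

```bash
python3 - <<'E'
from h import *
from bench import robot
np.set_printoptions(precision=3,suppress=True)
s=robot.observe();print(s["eef_pos"],s["wrist_force"],s["wrist_torque"],s["grip_width"],s["q"])
a=robot.camera("scene")[300:450,200:400]
cv2.imwrite("pics/s5.png",cv2.convertScaleAbs(cv2.resize(a,None,fx=4,fy=4,interpolation=2),alpha=1.8))
E
```

```text
[666.961  44.212 108.615] [ 3.839 -5.693 -4.283] [-0.951 -0.72   0.104] 0.1558991511063507 [ 0.028  0.174  1.615 -0.001  1.35   0.517]
```

View pics/s5.png

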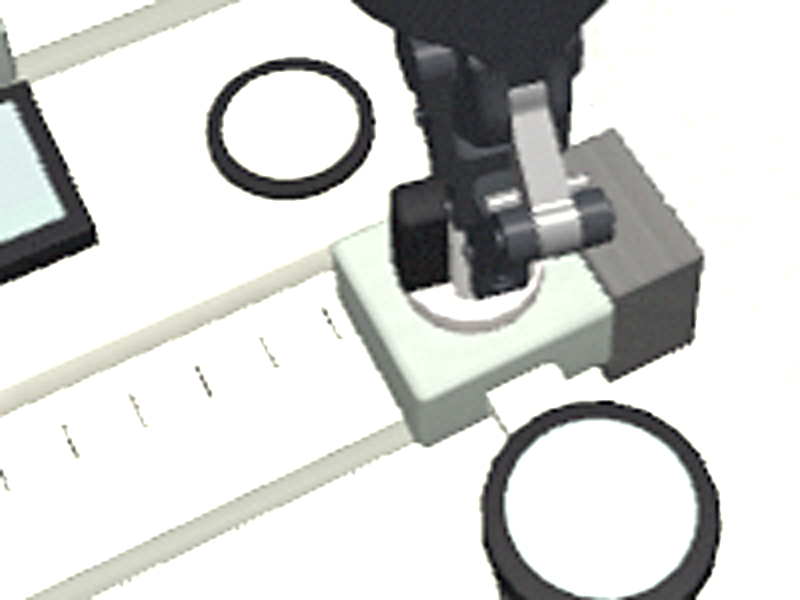

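The carriage looks flush with the stop. I add a light push and turn the knob clockwise.

>>> arm_command(steps=[[[0,0,0,0.4,1.4,0,1],[0,0,-5,0.4,1.4,0,1],[0,0,-11,0.4,1.4,0,1],[0,0,-17,0.4,1.4,0,1],[0,0,-23,0.4,1.4,0,1],[0,0,-29,0.4,1.4,0,1],[0,0,-35,0.4,1.4,0,1],[0,0,-41,0.4,1.4,0,1],[0,0,-47,0.4,1.4,0,1],[0,0,-53,0.4,1.4,0,1],[0,0,-58,0.4,1.4,0,1],[0,0,-58,0.4,1.4,0,1]]])

```text
time_s: 5.78
eef_pos: [668.4, 42.4, 108.7]
tcp_rot: [0.003, 0.999, 0.031, 0.002]
wrist_force: [13.5, -31.0, -8.1]
grip_width: 0.155
```

```bash
python3 - <<'E'
from h import *
from bench import robot
np.set_printoptions(precision=3,suppress=True)
s=robot.observe();print(s["eef_pos"],s["tcp_rot"],s["wrist_force"],s["wrist_torque"],s["grip_width"],s["q"])
a=robot.camera("scene")[300:450,200:400]
cv2.imwrite("pics/s6.png",cv2.convertScaleAbs(cv2.resize(a,None,fx=4,fy=4,interpolation=2),alpha=1.8))
E
```

```text
[668.35   42.378 108.741] [0.003 0.999 0.031 0.002] [ 13.462 -31.024  -8.138] [-5.066 -2.376  0.091] 0.1546685028761985 [ 0.028  0.175  1.614 -0.007  1.348  1.537]
```

View pics/s6.png

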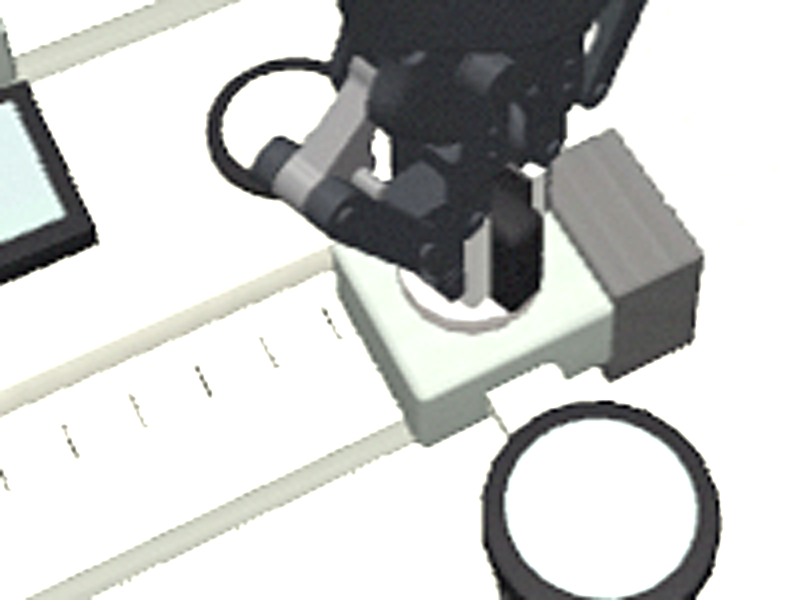

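The carriage has not moved, it presses on the stop with about 31 N, and the bar follows the tool. I ease off the push and turn to the hard end.

>>> arm_command(steps=[[[0,0,-3,-0.2,-0.8,0,1],[0,0,-6,-0.3,-1.2,0,1],[0,0,-9,-0.3,-1.2,0,1],[0,0,-11,-0.3,-1.2,0,1],[0,0,-11,-0.3,-1.2,0,1],[0,0,-11,-0.3,-1.2,0,1]]])

```text
time_s: 6.33
eef_pos: [668.3, 41.7, 108.8]
tcp_rot: [0.003, 0.998, -0.061, 0.003]
wrist_force: [16.4, -26.1, -7.9]
grip_width: 0.154
```

```bash
python3 - <<'E'
from h import *
from bench import robot
np.set_printoptions(precision=3,suppress=True)
s=robot.observe();print(s["eef_pos"],s["tcp_rot"],s["wrist_force"],s["wrist_torque"],s["joint_torque"],s["grip_width"])
t=s["tcp_rot"];print(np.degrees(np.arctan2(2*t[2]**2-1,2*t[1]*t[2])))
E
```

```text
[668.263  41.702 108.783] [ 0.003  0.998 -0.061  0.003] [ 16.361 -26.095  -7.862] [-4.41  -2.771  0.286] [ 18.047 -80.126 -57.398   7.436   4.446   0.497] 0.15364496249736384
-97.04617494861627
```

Torque about z has risen and the yaw of 81° from the rail matches the hard end. I release, lift off and look.

>>> arm_command(steps=[[[0,0,0,0,0,0,0.5],[0,0,0,0,0,0,0.5],[0,0,0,0,0,0,0.5],[0,0,0,0,0,0,0.5],[0,0,0,0,0,20,0.5],[0,0,0,0,0,45,0.5],[0,0,0,0,0,75,0.5],[0,0,0,0,0,105,0.5],[0,0,0,-35,0,120,0.5],[0,0,0,-70,0,130,0.5],[0,0,0,-105,0,140,0.5],[0,0,0,-140,0,140,0.5]]])

```text
time_s: 7.33
eef_pos: [525.2, 44.6, 250.0]
tcp_rot: [-0.0, 0.998, -0.061, 0.001]
wrist_force: [0.1, 1.1, 1.8]
grip_width: 0.501
```

>>> arm_command(steps=[[[0,0,0,0,35,0,0.5],[0,0,0,0,70,0,0.5],[0,0,0,0,105,0,0.5],[0,0,0,0,140,0,0.5],[0,0,0,0,175,0,0.5],[0,0,0,0,210,0,0.5],[0,0,0,0,245,0,0.5],[0,0,0,0,280,0,0.5],[0,0,0,0,300,0,0.5],[0,0,0,0,300,0,0.5]]])

```text
time_s: 8.17
eef_pos: [525.5, 348.0, 247.5]
tcp_rot: [-0.0, 0.998, -0.059, -0.0]
wrist_force: [0.0, 1.1, -0.2]
grip_width: 0.502
```

```bash
python3 - <<'E'
from h import *
from bench import robot
np.set_printoptions(precision=3,suppress=True)
s=robot.observe();print(s["time_s"],s["eef_pos"],s["wrist_force"])
a=robot.camera("top")
cv2.imwrite("pics/t7f.png",a)
cv2.imwrite("pics/t7.png",cv2.convertScaleAbs(cv2.resize(a[120:340,290:550],None,fx=2.7,fy=2.7,interpolation=2),alpha=1.8))
a=robot.camera("scene");cv2.imwrite("pics/s7f.png",a)
cv2.imwrite("pics/s7.png",cv2.convertScaleAbs(cv2.resize(a[320:460,200:400],None,fx=4,fy=4,interpolation=2),alpha=1.8))
d=cv2.absdiff(cv2.imread("pics/s7f.png"),cv2.imread("pics/scene0.png"));print("scene diff around filter carriage",d[265:385,140:225].max(),d[265:385,140:225].mean())
E
```

```text
8.1667 [525.473 348.022 247.469] [ 0.047  1.105 -0.244]
scene diff around filter carriage 16 1.564313725490196
```

View pics/t7.png

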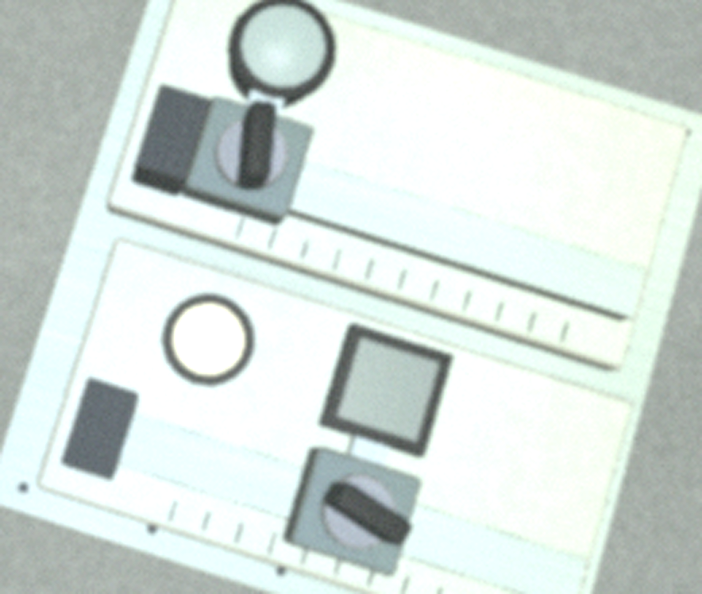

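View pics/s7.png

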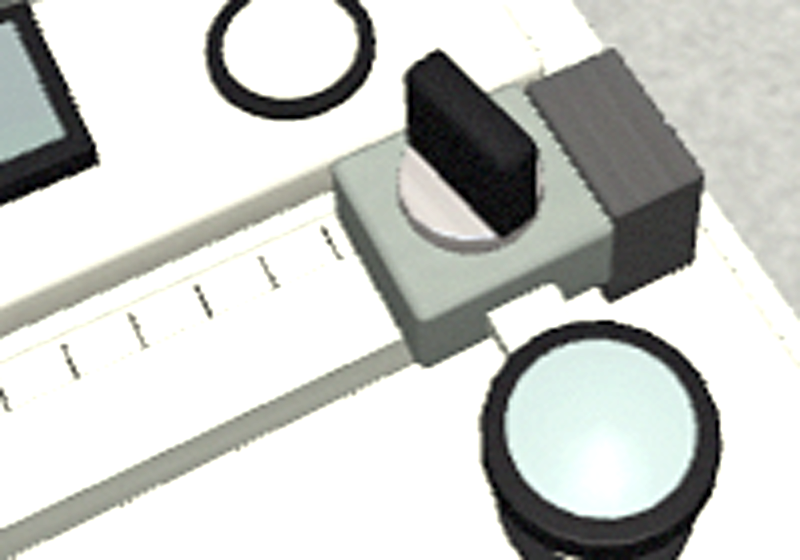

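The carriage is flush with the stop, the bar lies nearly across the rail, and the filter carriage is unchanged. I measure the bar angle before handing in.

```bash
python3 - <<'E'
from h import *
from bench import robot
S=robot.get_calibration("scene");s=lambda u,v:(200+u/4-.4,320+v/4-.4)
for p,q in(((437,50),(537,150)),((409,72),(503,172))):
    a=ray(S,s(*p),117);b=ray(S,s(*q),117);print(np.degrees(np.arctan2(*(b-a)[1::-1])), np.linalg.norm(b-a))
E
```

```text
-5.056644985628679 40.78252454010169
-6.142914969961409 39.43271958994959
```

```bash
python3 -c "
from bench import robot
print(robot.finish_job())"
```

```text
the job is handed in; nothing more can be done
None
```

I gripped the lens carriage's knob, slid the carriage about 76 mm along the far rail to its stop, and turned the knob clockwise to its hard end. I then let go, backed off and handed the job in at about 8.2 s.

- **Carriage:** in both the top and scene views it sits flush against the stop.
- **Knob:** measured in the scene view, the bar is about 80° (1.40 rad) from the rail; the pass mark is 1.2 rad.
- **Filter carriage:** the scene view around it and its knob matches the starting picture to within noise, so neither has moved.

**Differences during the run:** the fingertips touched something, probably the knob's disc, with about 15 N at the grasp, so I raised them 3 mm. While turning, the push on the stop reached about 31 N, below the 40 N and 120 N limits. The tool's final angle read about 81°, one degree more than the pictures gave.

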